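# Nest the tree foot in the drilling jig

## Task

Stand the white plaster tree foot on the jig's plate between the two stop screws and the open jaw, and let go of it. Then slide the jaw up by its orange post so that it gently nudges the foot home, until the foot stays held against both screws and the jaw with a light, lasting grip of some 5 N. The plaster chips if it is dropped or ever squeezed with more than about 10 N; leave everything else on the table where it is.

Things in the scene. Friction and masses are not known exactly. Their poses are not given: they have to be found in the camera images.
- foot: the round part, 0.25 kg or somewhat more or less: a white plaster disc 60 dia and 18 high, domed above up to 34, with an upright dark-brown wooden trunk stub 18 dia on its axis, from 34 to 70 above the underside. Origin: centre of underside; z up along the axis. It stands upright on the table at the start. Grip it by the stub.
- stub (a point): point on the axis of the foot's trunk stub, 52 above the foot's underside, half-way up the stub.
- jig: fixed waxed (slippery) plywood plate 150 (its x) x 250 (its y) x 12 thick on the table, with the two stops, the jaw and two aluminium guide rails 14 high beside the jaw (74 over their outsides in x; they end 15 on the -y side of the plate's centre). Origin: centre of the plate's underside. Its +y is the way the jaw closes, towards the stops. A grey ring is printed round the nest centre.
- nest (a point): centre of the grey ring on the plate's upper face (12 above the table), 45 from the plate's centre in the jig's +y: about where the foot's axis ends. The true place depends on how the two screws are set: up to 9 either way in the jig's x or y. The jaw face then lies 30 behind the foot's axis (-y). To put the foot down clear of the screws, stand it 15 to 22 short of this point, in the jig's -y.
- stop_a: adjustable stop on the +x side: a fixed aluminium block 22 wide, 22 high on the plate, carrying a screw with a smooth round steel nose 12 dia, 10 above the plate, which points at the nest centre, 45 degrees to +x of the jig's +y. Origin: foot of the block's face, 49 from the nest centre. The nose tip stands 13 to 25 proud of that face, set differently each time and held fast; its setting is not reported.
- stop_b: the other stop, the same, mirrored on the -x side of the nest; its screw is set independently.
- jaw_pad: the smooth black pad on the front of the jaw, 46 wide, 20 high; origin: centre of its flat front face, 10 above the plate. The jaw slides in the jig's +y between the rails, 66 in all (its face is 80 short of the nest centre when fully open), against a steady friction of 6 N (8 N per m/s more if fast). No spring: it stays where it is left and keeps its squeeze, up to 6 N. The foot feels the push on the post less the friction.
- jaw_post (a point): point on the axis of the upright orange post of the jaw (a wooden block), 16 dia, 48 behind the jaw face; 52.5 above the table, half-way up its free length (from 30.5 to 74.5 above the table). Nothing stands behind the post. Push it from behind or pinch it. The jaw starts 0 to 12 from fully open.
- paint_jar: closed glass jar of blue paint, 56 dia x 75 tall; origin centre of underside. Leave where it is.
- card_tube: upright brown cardboard tube, 58 outside dia, 4 wall, 85 tall; origin centre of underside. Leave where it is.
- dowel_post: short upright pale wooden round, 40 dia x 50 tall; origin centre of underside. Leave where it is.
- white_box: white cardboard box 100 x 60 x 25, with the smaller white box on it; origin centre of underside. Leave where it is.
- white_box_top: smaller white box 80 x 50 x 22 lying on white_box; origin centre of underside. Leave where it is.
- bowl: white bowl, 110 dia, 50 tall; origin centre of underside. Leave where it is.
- brush: paint brush lying on the table, about 200 long; origin on its underside near the middle. Leave where it is.
There are look-alikes about, which are no part of the job. Leave any purple look-alike of the foot alone.

How it is judged:
On the way:
1. the foot stands upright on the plate between the stops and the jaw, within 35 mm of the nest centre, let go, the jaw not yet touching it (z of foot in the frame of nest between -0.004 and 0.004 m and angle between foot's own z axis and vertical below 0.06 rad and horizontal distance between foot and nest below 0.035 m and contact force between the fingers and foot below 0.05 N and contact force between foot and jaw_pad below 0.05 N and linear speed of foot below 0.01 m/s), for 0.2 s.
At the end, for the whole second after the job is handed in: the foot stands upright on the plate (within 0.06 rad), its axis within 15 mm of the nest centre, at rest, pressed by the jaw with at least 3.5 N and against each stop with at least 1 N (z of foot in the frame of nest between -0.004 and 0.004 m and angle between foot's own z axis and vertical below 0.06 rad and horizontal distance between foot and nest below 0.015 m and contact force between foot and stop_a above 1 N and contact force between foot and stop_b above 1 N and contact force between foot and jaw_pad above 3.5 N and linear speed of foot below 0.005 m/s); the robot touches nothing.
It fails at once if a stop or the jaw presses the foot with more than 10 N (contact force between foot and stop_a above 10 N or contact force between foot and stop_b above 10 N or contact force between foot and jaw_pad above 10 N).
It fails at once if the foot is rammed on to the jig (more than 45 N) (contact force between foot and jig above 45 N).
It fails at once if the foot is dropped: it moves faster than 0.4 m/s while not held (contact force between the fingers and foot below 0.05 N and linear speed of foot above 0.4 m/s).
It fails at once if the foot falls over (angle between foot's own z axis and vertical above 0.6 rad).
It fails at once if a bystander is moved more than 20 mm (distance of any of paint_jar, card_tube, dowel_post, white_box, white_box_top, bowl, brush from where it was at the start of the episode above 0.02 m).
It also fails if it takes over 67 s, if anything falls off the work surface, if the arm or the gripper's body presses on something with over 40 N, if the wrist force passes 120 N, or if a joint passes its speed limit or range.

## Robot

A 6-joint arm with a two-finger parallel gripper is mounted at the origin on the work surface. World frame = base frame: x ahead of the robot, y to its left, z up, the work surface at z = 0. Lengths are in m, angles in rad, forces in N, time in s.
With the tool pointing down it reaches from about 0.3 to 0.85 m from the base axis. Payload 4.2 kg.
Tool frame: the origin (TCP) lies between the finger pads; the fingertips stand 8 mm ahead of it and the grasp point (between the pads) lies 11 mm behind it (env.tips_ahead is the distance from the TCP to the fingertips, in m); z points along the fingers, y is the line along which they close (so a half turn about z gives the same grasp; the last joint's range is limited). The gripper opens to 91 mm and grips with 3 to 60 N. Pads are 32 mm wide; open, the fingers measure 118 mm over their backs; the gripper's body (76 mm by 178 mm) begins 60 mm behind the grasp point.
Start: joints at [-1.165, 0.32, 1.565, -0, 1.257, -0.02], TCP at [0.238, -0.524, 0.222] pointing down, gripper open.
Joint ranges: [-3.11, 3.11], [-0.84, 2.01], [0.21, 2.61], [-1.34, 4.49], [0.05, 2.63], [-2.56, 2.56]. Speed limits (rad/s): [2.57, 2.57, 3.14, 3.14, 3.14, 3.14].

## Interface

Orientations are given as a unit quaternion [w, x, y, z].
In Python, from rig import readout, optics, job, env gives the robot as it stands.
- The arm moves only by the shell command python3 -m crank 'ROWS'. ROWS is JSON, a list of rows, each a list of 7 numbers: the shift along the tool's x, y, z in units of 40 mm (1.0 is 40 mm), then the turn, a rotation vector about the tool's x, y, z in units of 5 degrees (1.0 is 5 degrees), then the opening, from 0 (shut) to 1 (fully open). In form: [[dx, dy, dz, wx, wy, wz, gripper], ...]. A call has 1 to 10 rows; each row is the pose to reach, as a shift and turn from the pose commanded when the call began, along the tool's axes at that moment; what a row does not reach only later rows make up. A row lasts 1/12 s, in which the tool goes at most 41.7 mm and 7.16 degrees, less where a joint would pass 70% of its speed; a pose out of reach is approached as far as the arm can. A call with a gripper value outside its range is refused whole. The fingers move at their own pace and stop on an object; the grip force is fixed at half the most. Time passes only in rows, so rows that repeat a pose let the fingers close. It gives the time, the measured TCP pose, the force, the opening and the grip force at its end, in the units of the state.
- readout.get_obs(): the state, without advancing time (a new reading comes with each control period).
- optics.read_camera(name): name is "scene" or "top" or "wrist"; returns a dict with "image" (400x640x3 uint8, red, green, blue), "intrinsics" (3x3 intrinsics, pixels), "camera_from_world" (4x4, takes a point from world to camera coordinates); the wrist camera has in their place "tool_from_camera" (4x4, takes a point from camera to tool coordinates, whose origin is the TCP and whose axes are the flange's). Camera axes: x right, y up, looking along -z (the intrinsics and any distortion apply to the point x, -y, -z); pixel columns grow to the right and rows downward; lengths in m; the calibration is good to about 2 mm. A picture is of the moment at which its call begins: read the wrist's pose just before it. There is no depth.
- job.finish_job(): hands the job in; it is judged then, once.
The state is a dict: "time": time; "joints": joint angles; "qd": joint speeds; "joint_efforts": joint torques, N m; "tcp_pos": TCP position; "tool_rot": TCP orientation; "contact_force": force on the tool from outside, world axes, zero at the start; "torque": the same for the moment, N m; "gripper_width": finger opening in m; "finger_force": force on a finger pad.
Only numpy, scipy, OpenCV 4.12 (cv2) and the standard library are available. Lean on these libraries where they do the work, as an engineer would, in place of code of your own. Each camera call takes 0.05 s, during which the arm holds its last target. There are 200 camera calls.

## Working session

There is one attempt and no reset: what is moved stays moved. The work goes in short steps, Python scripts to look and compute and a shell command to move; the robot and the scene stay as the last step left them, time stands still between calls to the robot, and variables do not carry over. Pictures are saved under pics/ and viewed, at most 10 in all, crops included, and the job is handed in when it is done.

```bash
ls; mkdir -p pics; python3 - <<'E'
from rig import readout, optics, job, env
import cv2,numpy as np
o=readout.get_obs();print({k:np.round(v,3).tolist() for k,v in o.items()})
for n in("top","scene"):
    c=optics.read_camera(n);cv2.imwrite(f"pics/{n}0.png",c["image"][:,:,::-1]);print(n,c["intrinsics"],c["camera_from_world"],[k for k in c])
E
```

```text
pics
{'time': 0.0, 'joints': [-1.165, 0.32, 1.566, -0.0, 1.257, -0.02], 'qd': [-0.0, 0.0, -0.001, 0.001, 0.0, 0.0], 'joint_efforts': [-0.001, -41.246, -23.197, 0.072, 0.046, -0.0], 'tcp_pos': [0.237, -0.523, 0.221], 'tool_rot': [-0.001, 0.977, 0.211, -0.0], 'contact_force': [0.292, 0.453, -0.291], 'torque': [-0.026, -0.007, -0.01], 'finger_force': 0.0, 'gripper_width': 0.091}
top [[391.55881772   0.         322.96300874]
 [  0.         391.55881772 202.39105547]
 [  0.           0.           1.        ]] [[-0.01278438 -0.99990365  0.00540838  0.01573512]
 [ 0.98712233 -0.01175805  0.15953449 -0.56758419]
 [-0.15945552  0.00737828  0.98717754 -1.32198982]
 [ 0.          0.          0.          1.        ]] ['image', 'intrinsics', 'camera_from_world']
scene [[401.49213543   0.         322.99518887]
 [  0.         401.49213543 200.52814201]
 [  0.           0.           1.        ]] [[-0.57220106  0.81997084  0.01528925  0.3126328 ]
 [-0.57412921 -0.41381845  0.70649128  0.27315942]
 [ 0.58562923  0.39547706  0.70755657 -1.47635278]
 [ 0.          0.          0.          1.        ]] ['image', 'intrinsics', 'camera_from_world']
```

View pics/top0.png

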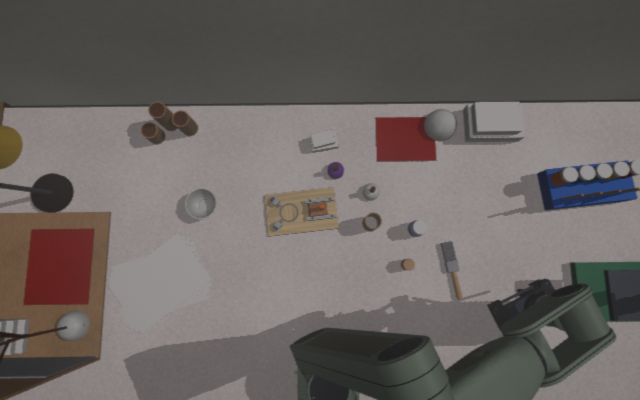

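View pics/scene0.png

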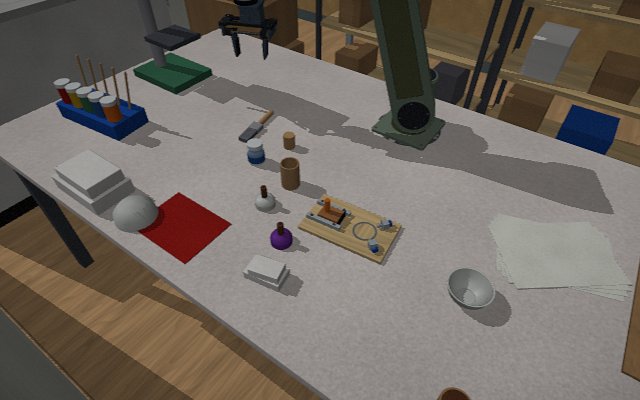

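The top view shows the white foot with a dark stub at about (371,191) and its purple look-alike at (336,171). The jig is at about (302,212), with its ring at (289,212) and the jaw post near (317,209). The scene view shows the foot at (265,201), purple at (281,238), and a grey dome at (136,212) with no stub. The foot is the white one with the brown stub, which I'll confirm in a crop.

```bash
cat > h.py <<'E'
import numpy as np,cv2
from rig import readout,optics
from scipy.spatial.transform import Rotation as R
def cam(n):
    if n=="wrist":
        o=readout.get_obs();c=optics.read_camera(n);q=o["tool_rot"]
        T=np.eye(4);T[:3,:3]=R.from_quat(q,scalar_first=True).as_matrix();T[:3,3]=o["tcp_pos"]
        W=T@np.array(c["tool_from_camera"])
    else:
        c=optics.read_camera(n);W=np.linalg.inv(c["camera_from_world"])
    return c["image"],np.array(c["intrinsics"]),W
def ray(K,W,uv,z):
    uv=np.atleast_2d(uv).astype(float)
    d=np.c_[(uv[:,0]-K[0,2])/K[0,0],-(uv[:,1]-K[1,2])/K[1,1],-np.ones(len(uv))]@W[:3,:3].T
    o=W[:3,3];return o+d*((z-o[2])/d[:,2])[:,None]
def proj(K,W,p):
    q=(np.atleast_2d(p)-W[:3,3])@W[:3,:3]
    return np.c_[K[0,2]+K[0,0]*q[:,0]/-q[:,2],K[1,2]-K[1,1]*q[:,1]/-q[:,2]]
E
python3 - <<'E'
from h import *
a,K,W=cam("top");s,K2,W2=cam("scene")
A=cv2.resize(a[155:245,255:415],None,fx=5,fy=3.3*1.0,interpolation=3) if 0 else cv2.resize(a[160:245,255:415],None,fx=5,fy=5,interpolation=3)
cv2.imwrite("pics/topc.png",A[:,:,::-1])
cv2.imwrite("pics/scc.png",cv2.resize(s[170:270,240:410],None,fx=4.7,fy=4.7,interpolation=3)[:,:,::-1])
for uv,z in(((371,187),.07),((289,212),.012),((317,209),.05),((302,212),.012),((372,222),.085),((336,171),.05)): print(uv,ray(K,W,uv,z).round(3))
print(ray(K2,W2,(263,187),.07),ray(K2,W2,(327,200),.0745),ray(K2,W2,(365,231),.012))
E
```

```text
(371, 187) [[ 0.616 -0.158  0.07 ]]
(289, 212) [[0.54  0.13  0.012]]
(317, 209) [[0.544 0.03  0.05 ]]
(302, 212) [[0.539 0.084 0.012]]
(372, 222) [[ 0.493 -0.155  0.085]]
(336, 171) [[ 0.679 -0.039  0.05 ]]
[[ 0.61208711 -0.16180451  0.07      ]] [[0.55302091 0.01655188 0.0745    ]] [[0.53875344 0.13469628 0.012     ]]
```

View pics/topc.png

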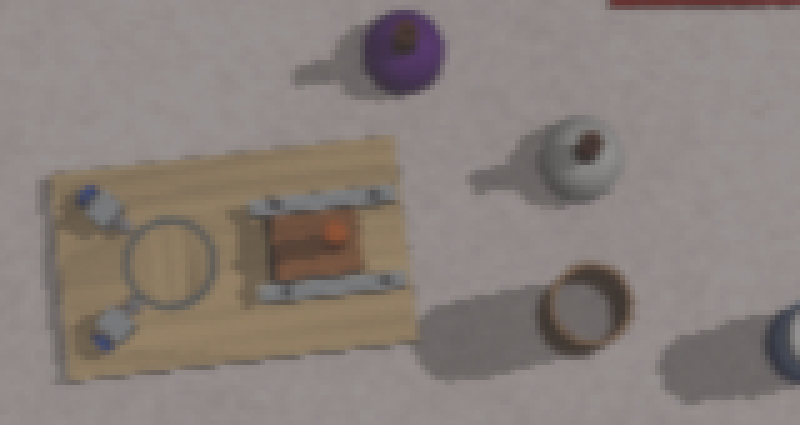

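View pics/scc.png

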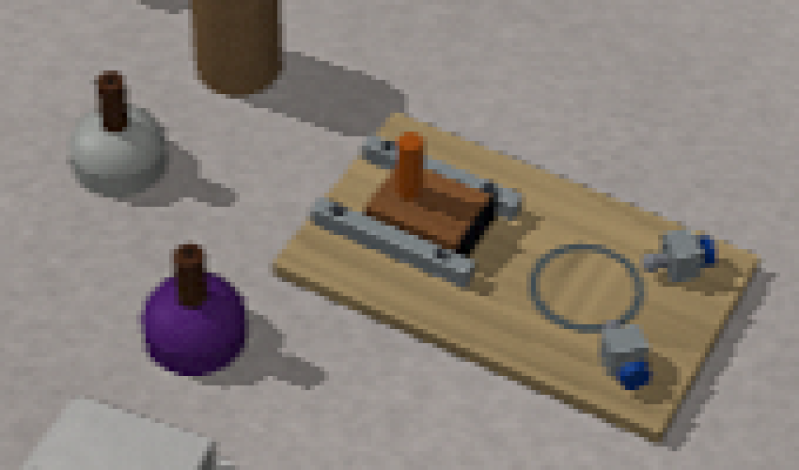

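Confirmed: the white disc with the brown stub, crop (590,140) and px (373,188), is the foot. The purple one at crop (404,40) is the look-alike. I'll move over the foot while turning the tool to the jig's heading.

```bash
python3 -m crank '[[1,-0.35,0,0,0,-1.4,1],[2,-0.7,0,0,0,-2.8,1],[3,-1,0,0,0,-4.2,1],[4,-1.4,0,0,0,-5.6,1],[5,-1.75,0,0,0,-7,1],[6,-2.1,0,0,0,-8.4,1],[7,-2.5,0,0,0,-9.8,1],[8,-2.8,0,0,0,-11.2,1],[9,-3.1,0,0,0,-12.6,1],[10,-3.5,0,0,0,-14.4,1]]'
python3 - <<'E'
from h import *
o=readout.get_obs();Rm=R.from_quat(o["tool_rot"],scalar_first=True).as_matrix()
print(o["time"],o["tcp_pos"],Rm.round(3).tolist(),np.round(o["joints"],2))
d=np.array([.56,-.162,.24])-o["tcp_pos"];print("to foot units",(Rm.T@d/.04).round(2))
E
```

```text
time: 1.03
tcp_pos: [0.5403, -0.2347, 0.2219]
tool_rot: [0.0, 0.676, 0.737, -0.0]
contact_force: [-0.2, -1.2, 0.6]
gripper_width: 0.0914
finger_force: 0.0
1.0333 [ 0.54027072 -0.23468855  0.22185581] [[-0.086, 0.996, 0.0], [0.996, 0.086, -0.0], [-0.0, 0.0, -1.0]] [-0.43  0.34  1.53 -0.    1.27 -0.51]
to foot units [ 1.77  0.65 -0.45]
```

```bash
python3 -m crank '[[0.8,0.3,-0.2,0,0,0,1],[1.5,0.65,-0.4,0,0,0,1],[1.5,0.65,-0.4,0,0,0,1],[1.5,0.65,-0.4,0,0,0,1]]'
python3 - <<'E'
from h import *
a,K,W=cam("wrist");cv2.imwrite("pics/w1.png",a[:,:,::-1]);print(W.round(3))
print(proj(K,W,[[.614,-.162,.07],[.54,.13,.012]]))
E
```

```text
time: 1.37
tcp_pos: [0.5606, -0.173, 0.2381]
tool_rot: [0.0, 0.677, 0.736, -0.0]
contact_force: [-0.4, -0.7, -0.4]
gripper_width: 0.0914
finger_force: 0.0
[[ 0.997 -0.078 -0.022  0.555]
 [ 0.081  0.962  0.261 -0.1  ]
 [ 0.001 -0.262  0.965  0.401]
 [ 0.     0.     0.     1.   ]]
[[367.06445125 182.27649894]
 [324.76211043 -93.47536626]]
```

View pics/w1.png

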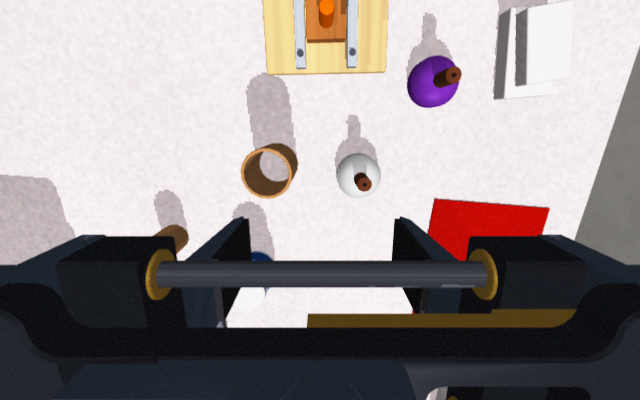

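The wrist view shows the foot's stub at about (362,182), the tube at (269,172), the purple look-alike at (433,82), and the jig at the top with its post at (326,10).

```bash
python3 - <<'E'
from h import *
a=cv2.imread("pics/w1.png")[:,:,::-1];o=readout.get_obs()
_,K,W=cam("wrist")
g=a.astype(int).sum(2);m=np.zeros_like(g);m[165:197,348:378]=g[165:197,348:378]<230
v,u=np.nonzero(m);print(len(u),u.min(),u.max(),v.min(),v.max(),u.mean(),v.mean())
p=ray(K,W,[u.mean(),v.mean()],.052)[0];print("stub",p)
# white disc: bright-blob check
Rm=R.from_quat(o["tool_rot"],scalar_first=True).as_matrix()
t=p.copy();t[2]=.046;print("units to grasp",(Rm.T@(t-o["tcp_pos"])/.04).round(2))
E
```

```text
211 354 370 173 190 362.09004739336496 181.4170616113744
stub [ 0.61001777 -0.1659525   0.052     ]
units to grasp [0.11 1.27 4.79]
```

```bash
python3 -m crank '[[0.1,0.7,0.5,0,0,0,1],[0.1,1.27,1.4,0,0,0,1],[0.1,1.27,2.3,0,0,0,1],[0.1,1.27,3.2,0,0,0,1],[0.1,1.27,4,0,0,0,1],[0.1,1.27,4.5,0,0,0,1],[0.1,1.27,4.75,0,0,0,1],[0.1,1.27,4.75,0,0,0,1],[0.1,1.27,4.75,0,0,0,1],[0.1,1.27,4.75,0,0,0,0.5]]'
python3 -m crank '[[0,0,0,0,0,0,0.3],[0,0,0,0,0,0,0.2],[0,0,0,0,0,0,0],[0,0,0,0,0,0,0],[0,0,0,0,0,0,0],[0,0,0,0,0,0,0],[0,0,0,0,0,0,0],[0,0,0,0,0,0,0]]'
```

```text
time: 2.3
tcp_pos: [0.6114, -0.1673, 0.0498]
tool_rot: [0.002, 0.679, 0.734, 0.001]
contact_force: [0.2, 0.3, 0.5]
gripper_width: 0.0871
finger_force: 0.0
time: 2.97
tcp_pos: [0.6103, -0.1663, 0.0479]
tool_rot: [0.0, 0.678, 0.735, -0.0]
contact_force: [0.3, 0.9, -0.1]
gripper_width: 0.0339
finger_force: 0.0
```

```bash
python3 -m crank '[[0,0,0,0,0,0,0],[0,0,0,0,0,0,0],[0,0,0,0,0,0,0],[0,0,0,0,0,0,0],[0,0,0,0,0,0,0],[0,0,0,0,0,0,0]]'
python3 -m crank '[[0,0,-0.1,0,0,0,0],[0,0,-0.3,0,0,0,0],[0,0,-0.7,0,0,0,0],[0,0,-1.3,0,0,0,0],[0,0,-2,0,0,0,0],[0,0,-2.7,0,0,0,0],[0,0,-3,0,0,0,0],[0,0,-3,0,0,0,0]]'
```

```text
time: 3.47
tcp_pos: [0.6104, -0.1663, 0.0479]
tool_rot: [0.0, 0.678, 0.735, 0.0]
contact_force: [1.4, 0.4, -0.6]
gripper_width: 0.0172
finger_force: 30.0
time: 4.13
tcp_pos: [0.6122, -0.1668, 0.1724]
tool_rot: [0.004, 0.678, 0.735, 0.002]
contact_force: [-0.3, -0.4, -4.1]
gripper_width: 0.0172
finger_force: 30.0
```

```bash
python3 -m crank '[[0.5,-0.2,-0.3,0,0,0,0],[1.2,-0.5,-0.7,0,0,0,0],[2,-0.9,-1,0,0,0,0],[2.7,-1.2,-1,0,0,0,0],[3,-1.3,-1,0,0,0,0],[3,-1.3,-1,0,0,0,0],[3,-1.3,-1,0,0,0,0],[3,-1.3,-1,0,0,0,0]]'
python3 - <<'E'
from h import *
a,K,W=cam("wrist");cv2.imwrite("pics/w2.png",a[:,:,::-1]);np.savez("w2.npz",K=K,W=W)
print(W[:3,3],proj(K,W,[[.54,.13,.012],[.54,.03,.052]]))
E
```

```text
time: 4.8
tcp_pos: [0.5491, -0.0515, 0.2072]
tool_rot: [-0.0, 0.678, 0.735, -0.001]
contact_force: [-0.2, 0.3, -3.3]
gripper_width: 0.0176
finger_force: 30.0
[0.54354241 0.02192112 0.3698185 ] [[325.83441764  22.14593234]
 [318.65386073 115.13090509]]
```

View pics/w2.png

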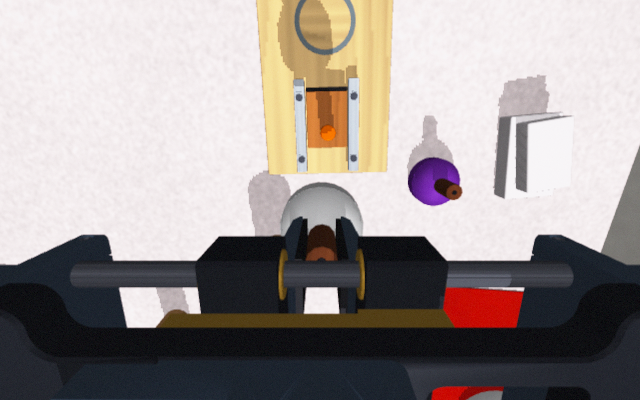

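The jig's ring is at (325,20), cut by the top edge. The post is at (327,132), the jaw face at about row 89, and the foot is held at (320,215). I'll move a little further on to get the ring and screws into view.

```bash
python3 -m crank '[[0.4,0,0,0,0,0,0],[1,0,0,0,0,0,0],[1.3,0,0,0,0,0,0],[1.3,0,0,0,0,0,0],[1.3,0,0,0,0,0,0],[1.3,0,0,0,0,0,0]]'
python3 - <<'E'
from h import *
a,K,W=cam("wrist");cv2.imwrite("pics/w3.png",a[:,:,::-1]);np.savez("w3.npz",K=K,W=W)
cv2.imwrite("pics/w3c.png",cv2.resize(a[0:200,220:440],None,fx=3,fy=3,interpolation=3)[:,:,::-1])
E
```

```text
time: 5.35
tcp_pos: [0.5451, 0.0001, 0.2077]
tool_rot: [0.0, 0.679, 0.735, -0.0]
contact_force: [0.3, -1.0, -3.1]
gripper_width: 0.0174
finger_force: 30.0
```

View pics/w3c.png

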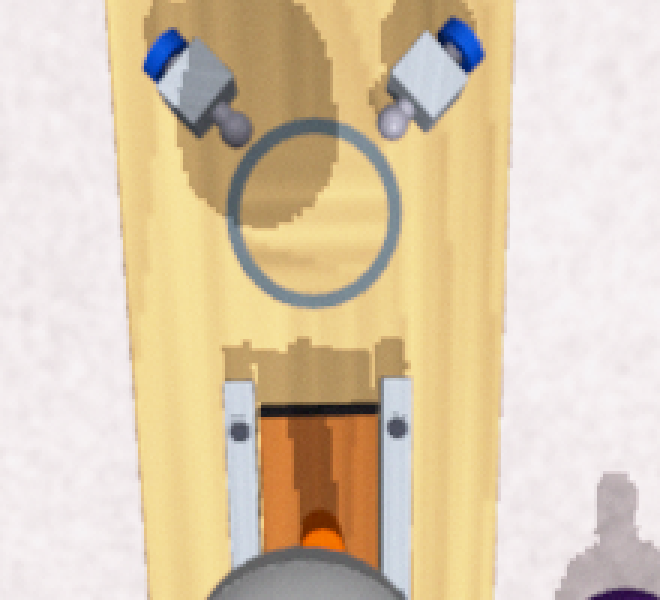

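```bash
python3 - <<'E'
from h import *
a=cv2.imread("pics/w3.png")[:,:,::-1].astype(int);d=np.load("w3.npz");K,W=d["K"],d["W"]
c=lambda x,y:(220+(x+.5)/3-.5,(y+.5)/3-.5)
m=np.zeros(a.shape[:2],bool);m[38:104,294:355]=(a[:,:,0]-a[:,:,2])[38:104,294:355]<15
v,u=np.nonzero(m);P=ray(K,W,np.c_[u,v],.012)[:,:2]
from scipy.optimize import least_squares
r=least_squares(lambda q:np.hypot(*(P-q[:2]).T)-q[2],[.54,.13,.03],loss="soft_l1",f_scale=.001).x;print("nest",r,len(u))
# yaw from rails & plate edges (z .026 rails, .012 plate)
for z,p,q in((.026,(224,382),(234,560)),(.026,(411,378),(411,560)),(.012,(107,20),(143,480)),(.012,(515,20),(499,480)),(.022,(262,410),(378,408))):
    A=ray(K,W,[c(*p),c(*q)],z);e=(A[0]-A[1])[:2];print(A[:,:2].round(4).tolist(),np.degrees(np.arctan2(-e[0],e[1])).round(2))
B=ray(K,W,[c(393,122),c(237,127)],.022)[:,:2];print("noses a,b",B)
h=B[0]-B[1];L=np.hypot(*h);n=np.array([h[1],-h[0]])/L
f=B.mean(0)+n*np.sqrt(.036**2-(L/2)**2);print("sep",L,"foot home",f)
d2=np.load("w2.npz");K2,W2=d2["K"],d2["W"]
print("post w2",ray(K2,W2,(327.5,131),.0745),"face w2 px89",ray(K2,W2,[(306,89.5),(346,88.5)],.0325))
E
```

```text
nest [0.53819078 0.1319812  0.03174878] 879
[[0.5086, 0.0668], [0.5165, -0.0034]] 6.39
[[0.5808, 0.074], [0.5887, 0.0023]] 6.34
[[0.4579, 0.191], [0.4759, 0.0245]] 6.15
[[0.6064, 0.2026], [0.6235, 0.036]] 5.87
[[0.5238, 0.0572], [0.5695, 0.0615]] 95.44
noses a,b [[0.56475433 0.16324523]
 [0.50814223 0.15716385]]
sep 0.056937799477990964 foot home [0.53880173 0.13829603]
post w2 [[0.55024244 0.01492703 0.0745    ]] face w2 px89 [[0.52380181 0.05643941 0.0325    ]
 [0.5677143  0.06091467 0.0325    ]]
```

```bash
python3 -m crank '[[0.5,0,0,0,0,-0.1,0],[1.2,0.05,0,0,0,-0.3,0],[2,0.1,0.2,0,0,-0.3,0],[2.6,0.12,0.6,0,0,-0.3,0],[2.9,0.12,1.2,0,0,-0.3,0],[2.9,0.12,1.9,0,0,-0.3,0],[2.9,0.12,2.5,0,0,-0.3,0],[2.9,0.12,2.9,0,0,-0.3,0],[2.9,0.12,3,0,0,-0.3,0],[2.9,0.12,3,0,0,-0.3,0]]'
python3 - <<'E'
from h import *
o=[]
for i in range(2): cam("scene");o.append(readout.get_obs())
p=np.mean([x["tcp_pos"] for x in o],0);Rm=R.from_quat(o[-1]["tool_rot"],scalar_first=True).as_matrix()
print(p,Rm[:,0],"units",(Rm.T@(np.array([.5407,.1161,.0605])-p)/.04).round(3))
E
```

```text
time: 6.23
tcp_pos: [0.5399, 0.1162, 0.0868]
tool_rot: [-0.001, 0.669, 0.743, -0.001]
contact_force: [0.0, 0.1, -2.8]
gripper_width: 0.0173
finger_force: 30.0
[0.54123303 0.1166017  0.08854534] [-1.04894136e-01  9.94483393e-01 -4.54454752e-05] units [-0.011 -0.016  0.701]
```

Lower slowly until contact.

```bash
python3 -m crank '[[0,0,0.2,0,0,0,0],[0,0,0.4,0,0,0,0],[0,0,0.52,0,0,0,0],[0,0,0.58,0,0,0,0],[0,0,0.62,0,0,0,0],[0,0,0.65,0,0,0,0],[0,0,0.65,0,0,0,0],[0,0,0.65,0,0,0,0]]'
```

```text
time: 7.0
tcp_pos: [0.5405, 0.1171, 0.062]
tool_rot: [0.0, 0.669, 0.744, 0.0]
contact_force: [0.5, 0.1, -3.7]
gripper_width: 0.0174
finger_force: 30.0
```

```bash
python3 -m crank '[[0,0,0.01,0,0,0,0],[0,0,0.02,0,0,0,0],[0,0,0.03,0,0,0,0],[0,0,0.04,0,0,0,0]]'
```

```text
time: 7.33
tcp_pos: [0.5404, 0.117, 0.0604]
tool_rot: [0.0, 0.669, 0.743, 0.0]
contact_force: [0.3, -0.2, -2.9]
gripper_width: 0.0172
finger_force: 30.0
```

```bash
python3 -m crank '[[0,0,0.01,0,0,0,0],[0,0,0.02,0,0,0,0],[0,0,0.02,0,0,0,0],[0,0,0.02,0,0,0,0]]'
```

```text
time: 7.67
tcp_pos: [0.5405, 0.1171, 0.0599]
tool_rot: [0.0, 0.669, 0.743, 0.0]
contact_force: [-1.0, 0.3, -0.3]
gripper_width: 0.0173
finger_force: 30.0
```

Fz went from -2.9 to -0.3 N, so the plate now carries the foot. I'll release it.

```bash
python3 -m crank '[[0,0,0,0,0,0,0.25],[0,0,0,0,0,0,0.3],[0,0,0,0,0,0,0.5],[0,0,0,0,0,0,0.5],[0,0,0,0,0,0,0.5],[0,0,0,0,0,0,0.5],[0,0,0,0,0,0,0.5],[0,0,0,0,0,0,0.5]]'
python3 -m crank '[[0,0,-0.3,0,0,0,0.5],[0,0,-0.9,0,0,0,0.5],[0,0,-1.6,0,0,0,0.5],[0,0,-2,0,0,0,0.5],[-0.8,0,-2.2,0,0,0,0.4],[-1.8,0,-2.2,0,0,0,0.2],[-2.8,0,-2.2,0,0,0,0],[-3.8,0,-2.2,0,0,0,0],[-4.3,0,-2.2,0,0,0,0],[-4.3,0,-2.2,0,0,0,0]]'
python3 - <<'E'
from h import *
a,K,W=cam("wrist");cv2.imwrite("pics/w4.png",a[:,:,::-1]);np.savez("w4.npz",K=K,W=W)
o=readout.get_obs();print(o["tcp_pos"],proj(K,W,[[.5405,.1171,.064]]))
E
```

```text
time: 8.33
tcp_pos: [0.5404, 0.117, 0.0595]
tool_rot: [0.0, 0.669, 0.743, -0.0]
contact_force: [-0.9, -0.1, 0.2]
gripper_width: 0.0458
finger_force: 0.0
time: 9.17
tcp_pos: [0.5589, -0.058, 0.1475]
tool_rot: [0.001, 0.67, 0.742, -0.0]
contact_force: [0.2, -0.3, 0.8]
gripper_width: 0.0084
finger_force: 0.0
[ 0.55856684 -0.05583173  0.14746895] [[319.87178916 -21.2274265 ]]
```

View pics/w4.png

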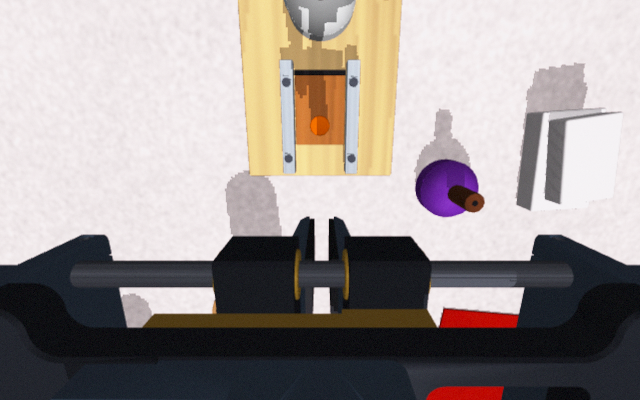

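The foot stands clear of the jaw: foot at about (320,15), jaw face at row 72, post at (319,125).

```bash
python3 - <<'E'
from h import *
a=cv2.imread("pics/w4.png")[:,:,::-1].astype(int);d=np.load("w4.npz");K,W=d["K"],d["W"]
m=np.zeros(a.shape[:2],bool);s=np.s_[110:140,305:335];m[s]=((a[:,:,0]>215)&(a[:,:,2]<60))[s]
v,u=np.nonzero(m);print(len(u),u.min(),u.max(),v.min(),v.max())
p=ray(K,W,[(u.min()+u.max())/2,(v.min()+v.max())/2],.07)[0];print("post",p)
o=readout.get_obs();Rm=R.from_quat(o["tool_rot"],scalar_first=True).as_matrix()
t=p-Rm[:,0]*.024;t[2]=.048
print("face",ray(K,W,[(296,72),(345,71)],.0325).round(4).tolist());print("contact units",(Rm.T@(t-o["tcp_pos"])/.04).round(3),o["tcp_pos"],o["gripper_width"])
E
```

```text
84 311 316 117 134
post [0.54567912 0.01280652 0.07      ]
face [[0.5249, 0.0569, 0.0325], [0.5684, 0.0621, 0.0325]]
contact units [ 1.14  -0.146  2.487] [ 0.55856684 -0.05583173  0.14746895] 0.004459230738900497
```

```bash
python3 -m crank '[[0,0,0.5,0,0,0,0],[0.1,0,1.3,0,0,0,0],[0.2,-0.03,2,0,0,0,0],[0.4,-0.03,2.4,0,0,0,0],[0.6,-0.03,2.5,0,0,0,0],[0.7,-0.03,2.5,0,0,0,0],[0.7,-0.03,2.5,0,0,0,0],[0.7,-0.03,2.5,0,0,0,0],[0.7,-0.03,2.5,0,0,0,0],[0.7,-0.03,2.5,0,0,0,0]]'
python3 - <<'E'
from h import *
o=[]
for i in range(4): cam("scene");o.append(readout.get_obs())
print(np.mean([x["tcp_pos"] for x in o],0),[np.round(x["contact_force"],2) for x in o])
E
```

```text
time: 10.05
tcp_pos: [0.5552, -0.0265, 0.0487]
tool_rot: [0.001, 0.669, 0.743, 0.001]
contact_force: [-0.9, 0.3, -0.3]
gripper_width: 0.0007
finger_force: 0.0
[ 0.55476515 -0.02656914  0.04819592] [array([ 0.07,  0.09, -0.77]), array([-0.16, -0.07, -0.29]), array([ 0.39, -0.09, -0.26]), array([-0.77,  0.13, -0.36])]
```

```bash
python3 -m crank '[[0.1,0,0,0,0,0,0],[0.2,0,0,0,0,0,0],[0.3,0,0,0,0,0,0],[0.35,0,0,0,0,0,0],[0.4,0,0,0,0,0,0],[0.45,0,0,0,0,0,0],[0.5,0,0,0,0,0,0],[0.55,0,0,0,0,0,0],[0.6,0,0,0,0,0,0],[0.65,0,0,0,0,0,0]]'; python3 -m crank '[[0.05,0,0,0,0,0,0],[0.1,0,0,0,0,0,0],[0.15,0,0,0,0,0,0],[0.2,0,0,0,0,0,0],[0.25,0,0,0,0,0,0],[0.3,0,0,0,0,0,0],[0.3,0,0,0,0,0,0],[0.3,0,0,0,0,0,0]]'
```

```text
time: 11.08
tcp_pos: [0.5518, -0.0018, 0.0476]
tool_rot: [0.001, 0.668, 0.744, -0.001]
contact_force: [-1.2, -5.7, 0.2]
gripper_width: 0.0001
finger_force: 2.5
time: 11.75
tcp_pos: [0.5505, 0.0105, 0.0476]
tool_rot: [0.001, 0.668, 0.744, -0.001]
contact_force: [0.5, -5.7, 0.1]
gripper_width: 0.0006
finger_force: 2.0
```

```bash
python3 -m crank '[[0.025,0,0,0,0,0,0],[0.05,0,0,0,0,0,0],[0.075,0,0,0,0,0,0],[0.1,0,0,0,0,0,0],[0.125,0,0,0,0,0,0],[0.15,0,0,0,0,0,0],[0.175,0,0,0,0,0,0],[0.2,0,0,0,0,0,0],[0.225,0,0,0,0,0,0],[0.25,0,0,0,0,0,0]]'; python3 -m crank '[[0.025,0,0,0,0,0,0],[0.05,0,0,0,0,0,0],[0.075,0,0,0,0,0,0],[0.1,0,0,0,0,0,0],[0.12,0,0,0,0,0,0],[0.14,0,0,0,0,0,0],[0.14,0,0,0,0,0,0],[0.14,0,0,0,0,0,0]]'
python3 - <<'E'
from h import *
a,K,W=cam("wrist");cv2.imwrite("pics/w5.png",cv2.resize(a[0:230,200:440],None,fx=2.5,fy=2.5,interpolation=3)[:,:,::-1])
E
```

```text
time: 12.58
tcp_pos: [0.5495, 0.02, 0.0476]
tool_rot: [0.001, 0.668, 0.744, -0.001]
contact_force: [0.0, -7.4, -0.4]
gripper_width: 0.0006
finger_force: 2.7
time: 13.25
tcp_pos: [0.5489, 0.0257, 0.0476]
tool_rot: [0.001, 0.668, 0.744, -0.001]
contact_force: [-0.3, -6.5, 0.8]
gripper_width: 0.0001
finger_force: 2.5
```

View pics/w5.png

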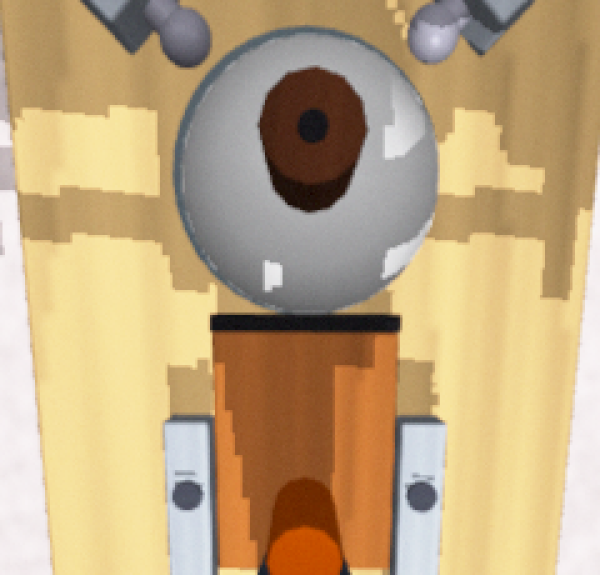

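The jaw pad (row 322) is against the foot, and the foot is a few mm short of both noses at (185,38) and (433,35). From here I advance in small steps and watch the force.

```bash
python3 -m crank '[[0.0125,0,0,0,0,0,0],[0.025,0,0,0,0,0,0],[0.0375,0,0,0,0,0,0],[0.05,0,0,0,0,0,0],[0.05,0,0,0,0,0,0]]'; python3 -m crank '[[0.0125,0,0,0,0,0,0],[0.025,0,0,0,0,0,0],[0.0375,0,0,0,0,0,0],[0.05,0,0,0,0,0,0],[0.05,0,0,0,0,0,0]]'
```

```text
time: 13.72
tcp_pos: [0.5487, 0.0277, 0.0476]
tool_rot: [0.001, 0.668, 0.744, -0.001]
contact_force: [-0.2, -5.7, 0.1]
gripper_width: 0.0005
finger_force: 2.6
time: 14.13
tcp_pos: [0.5485, 0.0297, 0.0476]
tool_rot: [0.001, 0.668, 0.744, -0.001]
contact_force: [0.5, -6.6, -0.8]
gripper_width: 0.0007
finger_force: 2.6
```

```bash
python3 -m crank '[[0.0125,0,0,0,0,0,0],[0.025,0,0,0,0,0,0],[0.025,0,0,0,0,0,0]]'
```

```text
time: 14.38
tcp_pos: [0.5484, 0.0306, 0.0476]
tool_rot: [0.001, 0.668, 0.744, -0.001]
contact_force: [-0.4, -6.6, 0.5]
gripper_width: 0.0004
finger_force: 2.6
```

```bash
python3 -m crank '[[0.0125,0,0,0,0,0,0],[0.025,0,0,0,0,0,0],[0.025,0,0,0,0,0,0]]'
```

```text
time: 14.63
tcp_pos: [0.5483, 0.0316, 0.0476]
tool_rot: [0.001, 0.668, 0.744, -0.001]
contact_force: [0.4, -7.5, -0.1]
gripper_width: 0.0006
finger_force: 2.6
```

```bash
python3 -m crank '[[0.005,0,0,0,0,0,0],[0.01,0,0,0,0,0,0],[0.01,0,0,0,0,0,0]]'; python3 -m crank '[[0,0,0,0,0,0,0]]'
```

```text
time: 14.88
tcp_pos: [0.5483, 0.032, 0.0476]
tool_rot: [0.001, 0.668, 0.744, -0.001]
contact_force: [1.2, -6.2, 0.8]
gripper_width: 0.0002
finger_force: 2.7
time: 14.97
tcp_pos: [0.5483, 0.032, 0.0476]
tool_rot: [0.001, 0.668, 0.744, -0.001]
contact_force: [1.2, -6.3, 0.3]
gripper_width: 0.0007
finger_force: 2.7
```

```bash
python3 -m crank '[[0.005,0,0,0,0,0,0],[0.01,0,0,0,0,0,0],[0.01,0,0,0,0,0,0]]'; python3 -m crank '[[0,0,0,0,0,0,0]]'
```

```text
time: 15.22
tcp_pos: [0.5483, 0.0324, 0.0476]
tool_rot: [0.001, 0.668, 0.744, -0.001]
contact_force: [1.0, -6.5, 0.1]
gripper_width: 0.0008
finger_force: 2.7
time: 15.3
tcp_pos: [0.5483, 0.0324, 0.0476]
tool_rot: [0.001, 0.668, 0.744, -0.001]
contact_force: [0.6, -6.0, -0.1]
gripper_width: 0.0005
finger_force: 2.7
```

```bash
python3 -m crank '[[0.005,0,0,0,0,0,0],[0.01,0,0,0,0,0,0],[0.01,0,0,0,0,0,0]]'; python3 -m crank '[[0,0,0,0,0,0,0]]'
```

```text
time: 15.55
tcp_pos: [0.5482, 0.0328, 0.0476]
tool_rot: [0.001, 0.668, 0.744, -0.001]
contact_force: [-0.2, -5.8, 0.3]
gripper_width: 0.0006
finger_force: 2.7
time: 15.63
tcp_pos: [0.5482, 0.0328, 0.0476]
tool_rot: [0.001, 0.668, 0.744, -0.001]
contact_force: [0.8, -7.8, -0.2]
gripper_width: 0.0008
finger_force: 2.7
```

```bash
cat > f.py <<'E'
from h import *
o=[]
for i in range(6): optics.read_camera("top");o.append(readout.get_obs())
print("F",np.mean([x["contact_force"] for x in o],0).round(2),"y",np.mean([x["tcp_pos"] for x in o],0).round(4))
E
python3 -m crank '[[0.005,0,0,0,0,0,0],[0.01,0,0,0,0,0,0],[0.01,0,0,0,0,0,0]]'|grep force; python3 f.py
```

```text
contact_force: [1.5, -6.3, -0.1]
finger_force: 2.7
F [ 0.5  -6.6   0.07] y [0.5482 0.0332 0.0476]
```

```bash
python3 -m crank '[[0.005,0,0,0,0,0,0],[0.01,0,0,0,0,0,0],[0.015,0,0,0,0,0,0],[0.015,0,0,0,0,0,0]]'|grep force; python3 f.py
```

```text
contact_force: [0.4, -6.1, -0.1]
finger_force: 2.7
F [ 0.47 -6.41 -0.26] y [0.5481 0.0338 0.0476]
```

```bash
python3 -m crank '[[0.005,0,0,0,0,0,0],[0.01,0,0,0,0,0,0],[0.015,0,0,0,0,0,0],[0.015,0,0,0,0,0,0]]'|grep force; python3 f.py
```

```text
contact_force: [0.4, -6.4, 0.4]
finger_force: 2.7
F [ 0.61 -6.4   0.33] y [0.548  0.0344 0.0476]
```

```bash
python3 -m crank '[[0.005,0,0,0,0,0,0],[0.01,0,0,0,0,0,0],[0.015,0,0,0,0,0,0],[0.015,0,0,0,0,0,0]]'|grep force; python3 f.py
```

```text
contact_force: [0.5, -6.3, 0.4]
finger_force: 2.7
F [ 0.56 -6.75  0.05] y [0.548  0.035  0.0476]
```

```bash
python3 -m crank '[[0.005,0,0,0,0,0,0],[0.01,0,0,0,0,0,0],[0.015,0,0,0,0,0,0],[0.015,0,0,0,0,0,0]]'|grep force; python3 f.py
```

```text
contact_force: [-0.1, -5.7, -0.1]
finger_force: 2.7
F [ 0.51 -6.14 -0.32] y [0.5479 0.0356 0.0476]
```

```bash
python3 -m crank '[[0.005,0,0,0,0,0,0],[0.01,0,0,0,0,0,0],[0.01,0,0,0,0,0,0]]'|grep force; python3 f.py
```

```text
contact_force: [0.8, -6.3, 0.1]
finger_force: 2.7
F [ 0.79 -6.49  0.4 ] y [0.5479 0.036  0.0476]
```

```bash
python3 -m crank '[[0.005,0,0,0,0,0,0],[0.01,0,0,0,0,0,0],[0.015,0,0,0,0,0,0],[0.015,0,0,0,0,0,0]]'|grep force; python3 f.py
```

```text
contact_force: [0.7, -7.7, 0.2]
finger_force: 2.9
F [ 0.42 -7.46 -0.1 ] y [0.5478 0.0364 0.0476]
```

```bash
python3 -m crank '[[0.005,0,0,0,0,0,0],[0.01,0,0,0,0,0,0],[0.01,0,0,0,0,0,0]]'|grep force; python3 f.py
```

```text
contact_force: [0.7, -8.3, 0.5]
finger_force: 3.3
F [ 0.45 -7.84 -0.08] y [0.5478 0.0365 0.0476]
```

```bash
python3 -m crank '[[0.005,0,0,0,0,0,0],[0.01,0,0,0,0,0,0],[0.01,0,0,0,0,0,0]]'|grep force; python3 f.py
```

```text
contact_force: [0.3, -9.7, 0.0]
finger_force: 3.7
F [ 0.74 -9.33  0.33] y [0.5478 0.0367 0.0476]
```

Both stops are now reached: the push rises about 1.2 N per 0.4 mm commanded. I'm aiming for about 11.2 N.

```bash
python3 -m crank '[[0.005,0,0,0,0,0,0],[0.01,0,0,0,0,0,0],[0.01,0,0,0,0,0,0]]'|grep force; python3 f.py
```

```text
contact_force: [2.4, -10.0, 0.8]
finger_force: 4.1
F [ 0.6  -9.99  0.32] y [0.5478 0.0368 0.0476]
```

```bash
python3 -m crank '[[0.004,0,0,0,0,0,0],[0.005,0,0,0,0,0,0],[0.005,0,0,0,0,0,0]]'|grep force; python3 f.py
```

```text
contact_force: [0.6, -10.7, -0.3]
finger_force: 4.3
F [  1.   -10.55  -0.02] y [0.5478 0.0368 0.0476]
```

```bash
python3 -m crank '[[0.004,0,0,0,0,0,0],[0.009,0,0,0,0,0,0],[0.009,0,0,0,0,0,0]]'|grep force; python3 f.py; python3 f.py
```

```text
contact_force: [1.0, -11.8, 0.3]
finger_force: 4.7
F [  1.08 -11.81   0.33] y [0.5478 0.0369 0.0476]
F [  0.59 -11.49   0.58] y [0.5478 0.0369 0.0477]
```

The push is about 11.5 N, which leaves about 5 N of squeeze. I'll back straight off, then check.

```bash
python3 -m crank '[[-0.05,0,0,0,0,0,0],[-0.15,0,0,0,0,0,0],[-0.4,0,0,0,0,0,0],[-0.8,0,0,0,0,0,0],[-1.2,0,0,0,0,0,0],[-1.4,0,-0.3,0,0,0,0],[-1.4,0,-1,0,0,0,0],[-1.4,0,-1.6,0,0,0,0],[-1.4,0,-1.6,0,0,0,0],[-1.4,0,-1.6,0,0,0,0]]'
python3 - <<'E'
from h import *
a,K,W=cam("wrist");cv2.imwrite("pics/w6.png",cv2.resize(a[0:230,200:440],None,fx=2.5,fy=2.5,interpolation=3)[:,:,::-1]);print(proj(K,W,[[.5385,.1375,.082]]),readout.get_obs()["time"])
E
```

```text
time: 23.78
tcp_pos: [0.5542, -0.0163, 0.1128]
tool_rot: [0.001, 0.669, 0.743, 0.001]
contact_force: [-0.2, 0.1, -1.4]
gripper_width: 0.0005
finger_force: 0.0
[[321.58065811 -21.7812911 ]] 23.8333
```

View pics/w6.png

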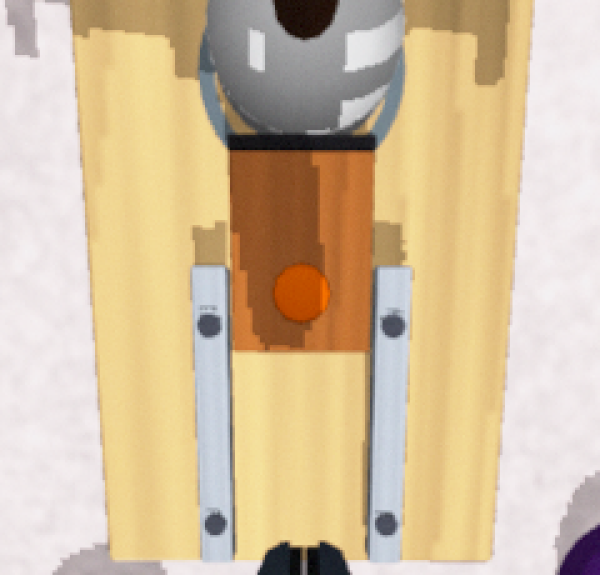

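The jaw pad (row 142) sits against the foot, the post at (301,293) is free, and the gripper is clear. The travel matched the computed seat within about 1 mm, so I'm handing in.

```bash
python3 -c "
from rig import job;print(job.finish_job())"
```

```text
the job is handed in; nothing more can be done
None
```

I stood the foot on the jig, slid the jaw up until it was seated, backed the robot clear and handed the job in at about 24 s. The grip is about 5 N, worked out from the push on the post less the 6 N jaw friction. I inferred contact with both stops from the rising push and the jaw's travel, not from a close-up, and the hand-in gave no verdict.

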